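# Load a seed-sample tin into the moisture meter with the flat lifter

### The arm

A 6-joint arm with a two-finger parallel gripper is mounted at the origin on the work surface. World frame = base frame: x ahead of the robot, y to its left, z up, the work surface at z = 0. Lengths are in mm, angles in degrees, forces in N, time in s.
With the tool pointing down it reaches from about 425 to 950 mm from the base axis. Payload 14.7 kg.
Tool frame: the origin (TCP) lies between the finger pads; the fingertips stand 19 mm ahead of it and the grasp point (between the pads) is the TCP; x points along the fingers, z is the direction in which the jaws open and shut, and the axes are right-handed (so a half turn about x gives the same grasp; the last joint's range is limited). The gripper opens to 85 mm and grips with 20 to 120 N. Pads are 22 mm wide; open, the fingers measure 114 mm over their backs; the gripper's body (76 mm by 85 mm) begins 54 mm behind the grasp point. The pads swing forward as they close: fully open they stand 13 mm farther back than shut.
Start: joints at [-76.238, 27.513, 91.461, -0, 61.026, -2.67], TCP at [183.891, -623.439, 250.297] pointing down, gripper open.
Joint ranges: [-157.49, 157.49], [-46.99, 117.5], [13.45, 153.17], [-89.5, 269.5], [5.16, 153.95], [-167.48, 167.48]. Speed limits (degrees/s): [108.29, 108.29, 136.94, 172.46, 172.46, 172.46].

### API

Orientations are given as [roll, pitch, yaw] about the fixed x, y, z axes, in that order (R = Rz(yaw) Ry(pitch) Rx(roll)).
In Python, from plant import robot gives the robot as it stands. Calls block until the motion is done:
- robot.move_pose(position, orientation): joint-space move of the TCP to a pose.
- robot.move_straight(position, orientation=None, rate=150, force_limit=None): straight line of the TCP; orientation=None keeps the orientation; rate is the mean speed in mm/s. With force_limit (N) it stops when the force on the tool has changed by that much, and returns True; else False.
- robot.goto_joints(angles): joint-space move.
- robot.move_gripper(opening, grasp_force=None): finger opening in mm; grasp_force is the grip in N (None keeps the last); returns when the fingers have stopped.
- robot.wait(seconds).
- robot.ik(position, orientation): joint angles nearest the present ones, or None.
- robot.sense(): the state.
- robot.camera(name): name is "scene" or "top"; returns the picture (420x560x3 uint8, red, green, blue); there is no depth.
- robot.camera_info(name): a dict with "K" (3x3 intrinsics, pixels), "pose" (4x4, takes a point from camera to world coordinates). Camera axes: x right, y up, looking along -z (the intrinsics and any distortion apply to the point x, -y, -z); pixel columns grow to the right and rows downward; lengths in mm; the calibration is good to about 2 mm. A picture is of the moment at which its call begins. camera_info takes no time and is no camera call.
A pose or a line that the arm cannot do raises robot.Unreachable and nothing moves.
- robot.finish_job(): hands the job in, once; it reports no verdict.
Trained networks look in the newest picture that a camera, given by its name, has taken for a name from the list of things; names that differ only in an ending like _2 or _b are one class to them, and where a whole thing is asked for, a point or a joint stands for the part that bears it (a point fixed in the world has none). Each returns a list of dicts, best first, with "score" (0 to 1); they miss things now and then, are a little off and sometimes report something else, mostly with a low value. They report only what shows in the picture. A call takes as long as a camera call. They do not tell look-alikes from the thing itself.
- robot.look_for(query, camera): "location" ([column, row] in pixels, amid what is visible of it).
- robot.masks_of(query, camera): "region" (420x560 bool, what is visible of it) and "location" ([column, row] in pixels, amid what is visible of it).
The state is a dict: "clock": time; "joints": joint angles; "joint_velocities": joint speeds; "tau": joint torques, N m; "eef_pos": TCP position; "eef_rot": TCP orientation; "ft_force": force on the tool from outside, world axes, zero at the start; "ft_torque": the same for the moment, N m; "width": finger opening in mm.
Only numpy, scipy, OpenCV 4.12 (cv2) and the standard library are available. Lean on these libraries where they do the work, as an engineer would, in place of code of your own. Each camera call takes 0.05 s, during which the arm holds its last target. There are 200 camera calls.

### The job

Take the orange-handled lifter, slide its blade under the green sample tin on the blue stand and carry the tin, balanced level on the blade and never touched by the gripper, to the moisture meter. Set it on the meter's rails, slide it in with the lifter's pins until it meets the red stop, and press it home there for about a second with some 7 newtons, never over 12. Leave the tin flat against the stop, lay the lifter flat in the middle of its green mat, and disturb nothing else.

Things in the scene. Friction and masses are not known exactly. Their poses are not given: they have to be found in the camera images.
- lifter_grip (a point): Centre of the lifter's orange handle, 24 mm above the lifter's flat underside; x points along the lifter from handle to blade tip, z up. The handle is an upright bar 64 mm long (x), 18 mm wide (y), 42 mm tall: grip it across its width. The lifter (120 g) starts lying on the mat, blade along the mat.
- lifter_mid (a point): Middle of the lifter's length, on its underside, 53.5 mm ahead of the handle centre; same axes. From the handle a steel strip 3 mm thick, 18 mm wide, flush with the underside, leads to the flat blade, 28 mm wide, which reaches from 79 to 139 mm ahead of the handle centre.
- blade_seat (a point): Point on the blade's top face 120 mm ahead of the handle centre, where the tin's centre lies when the tin touches both pins. The two upright steel pins, 6 mm thick, tops 18 mm above the lifter's underside, stand on the blade 31 mm behind this point, 11 mm left and right.
- lifter: The same lifter; origin on its underside below the handle centre, x towards the blade tip.
- mat: Thin green rectangular mat fixed to the table, 240 x 100 x 3 mm, long side along its x; origin at the centre of its underside.
- stand: Blue fixed stand on which the tin starts. Origin at the centre of its underside, base 80 x 90 x 6 mm. Two rails along x, 64 mm long, 10 mm wide, tops 25 mm above the table, 40 mm clear between them, open at both ends, so that the blade passes under the tin (enter towards +x). Side lips 33 mm either side of the middle line, 30 mm above the table.
- tin_center (a point): Centre (half-way up) of the round flat green sample tin, 60 mm in diameter, 14 mm tall, with a steel band and yellow lid, 60 to 130 g. It starts lying loose and flat across the stand's rails, within 7 mm of the stand's middle.
- tin: The same tin; origin at the centre of its underside, z up.
- meter: White and grey moisture meter fixed to the table; origin on the table, x from the open mouth of its loading bay inwards. Base x = -70 to 148 mm, 110 mm wide, 10 mm thick. Two aluminium rails x = -62 to 80 mm, 10 mm wide, tops 40 mm above the table, 40 mm clear between them down to the base: the tin lies across them, the blade passes between. Display block x = 92 to 148 mm, 85 mm tall.
- bay_entry (a point): Point on the bay's middle line at rail-top height, at x = -34 mm of the meter: a good place to set the tin down. White side guides, tops 52 mm above the table, flare here: 44 mm either side of the middle line at x = -40 mm, narrowing to 32 mm from x = -8 mm inwards. Sliding the tin on the rails takes under 1.5 N.
- bay_zero (a point): Point on the bay's middle line at x = 28 mm of the meter, 50 mm above the table. The face of the rigid red stop plate (52 mm wide, 42 to 58 mm above the table, on a steel rod) lies 0 to 42 mm beyond this point, inwards; its setting differs every time and is not reported: feel for it. It does not yield below 25 N.
- dropper: Bystander, to be left alone: small blue bottle, white cap, 32 mm across, 75 mm tall; origin at the centre of its underside.
- pill_jar: Bystander, to be left alone: small white jar, green cap, 34 mm across, 60 mm tall; origin at the centre of its underside.
- can_a: Bystander, to be left alone: green can 66 mm across, 110 mm tall; origin at the centre of its underside.
- can_b: Bystander, to be left alone: green can 66 mm across, 110 mm tall; origin at the centre of its underside.
- tape: Bystander, to be left alone: roll of clear tape lying flat, 90 mm across, 24 mm tall; origin at the centre of its underside.
- seed_box: Bystander, to be left alone: green carton 70 x 110 x 140 mm; origin at the centre of its underside.
- pen_cup: Bystander, to be left alone: blue cup 72 mm across, 90 mm tall; origin at the centre of its underside.
There are look-alikes about, which are no part of the job. What is shaped like the meter but purple is not meant. Leave any white look-alike of the tin alone.

How it is judged:
By the outcome, as a careful person would: the job done as asked, in the order asked, and still so for the second after the job is handed in, with the robot touching nothing.
It also fails if it takes over 72 s, if anything falls off the work surface, if the arm or the gripper's body presses on something with over 40 N, if the wrist force passes 120 N, or if a joint passes its speed limit or range.

## Working session

There is one attempt and no reset: what is moved stays moved. The work goes in short steps, each a Python script; the robot and the scene stay as the last script left them, time stands still between calls to the robot, and variables do not carry over. Pictures are saved under pics/ and viewed, about 8 in all and at most 12, crops included, and the job is handed in when it is done.

```bash
mkdir -p pics; ls; python3 - <<'E'
from plant import robot
import cv2, numpy as np
np.set_printoptions(precision=2,suppress=True)
for c in ("scene","top"):
    im=robot.camera(c); cv2.imwrite(f"pics/{c}0.png",im[:,:,::-1])
    i=robot.camera_info(c); print(c,{k:(np.array(v) if k in("K","pose") else v) for k,v in i.items()})
    for q in ("lifter","lifter_grip","blade_seat","mat","stand","tin","meter","bay_entry","bay_zero"):
        print(q,[(np.round(d["location"]).tolist(),round(d["score"],2)) for d in robot.look_for(q,c)[:4]])
print(robot.sense())
E
```

```text
pics
scene {'K': array([[460.84,   0.  , 280.23],
       [  0.  , 460.84, 214.06],
       [  0.  ,   0.  ,   1.  ]]), 'pose': array([[  -0.41,   -0.75,    0.52, 1094.05],
       [   0.91,   -0.35,    0.22,  267.85],
       [   0.01,    0.56,    0.83, 1042.92],
       [   0.  ,    0.  ,    0.  ,    1.  ]])}
lifter [([269.0, 252.0], 0.94)]
lifter_grip [([271.0, 248.0], 0.89)]
blade_seat [([272.0, 246.0], 0.71), ([162.0, 217.0], 0.69)]
mat [([272.0, 257.0], 0.75)]
stand [([170.0, 229.0], 0.95), ([164.0, 216.0], 0.53), ([351.0, 304.0], 0.45)]
tin [([208.0, 229.0], 0.91), ([163.0, 218.0], 0.88)]
meter [([354.0, 308.0], 0.81), ([436.0, 209.0], 0.75)]
bay_entry [([438.0, 210.0], 0.76), ([350.0, 304.0], 0.6)]
bay_zero [([438.0, 210.0], 0.7), ([351.0, 306.0], 0.63)]
top {'K': array([[379.81,   0.  , 279.2 ],
       [  0.  , 379.81, 204.87],
       [  0.  ,   0.  ,   1.  ]]), 'pose': array([[  -0.03,    1.  ,   -0.05,  437.04],
       [  -1.  ,   -0.03,   -0.02,  -12.98],
       [  -0.02,    0.05,    1.  , 1276.08],
       [   0.  ,    0.  ,    0.  ,    1.  ]])}
lifter [([283.0, 187.0], 0.76)]
[... 151 characters left out ...]
([324.0, 137.0], 0.54)]
stand [([364.0, 181.0], 0.85), ([144.0, 178.0], 0.19)]
tin [([334.0, 184.0], 0.61), ([366.0, 174.0], 0.54)]
meter [([208.0, 171.0], 0.92), ([176.0, 284.0], 0.74)]
bay_entry [([210.0, 170.0], 0.74), ([173.0, 286.0], 0.67)]
bay_zero [([206.0, 176.0], 0.71)]
{'clock': 1.0, 'joints': array([-76.24,  27.51,  91.46,  -0.  ,  61.03,  -2.67]), 'joint_velocities': array([-0.04, -0.01, -0.12,  0.01, -0.05,  0.11]), 'tau': array([ -0.  , -95.05, -43.06,  -0.  ,   0.  ,   0.  ]), 'eef_pos': array([ 183.89, -623.46,  250.32]), 'eef_rot': array([-21.95,  90.  , -95.51]), 'ft_force': array([ 1.33,  0.04, -0.71]), 'ft_torque': array([ 0.04, -0.03, -0.04]), 'width': 85.39675121083849}
```

View pics/top0.png

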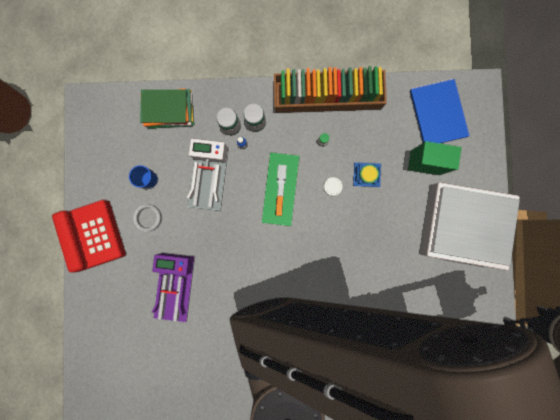

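View pics/scene0.png

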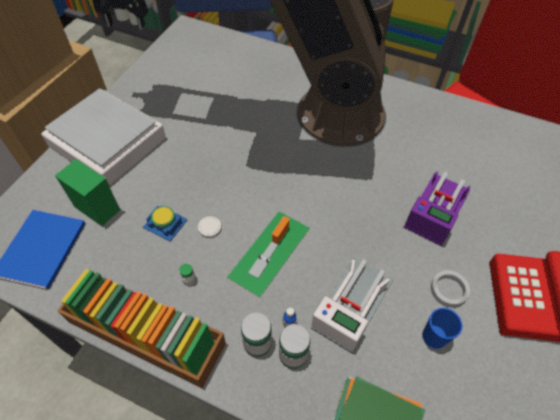

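Top view: the white and grey meter is at (208,175), with a purple look-alike at (172,288). The green and yellow tin on the blue stand is at (369,174), with a white look-alike tin at (334,186). The lifter lies on its mat at (281,190). Next I'll enlarge these to confirm them.

```bash
python3 - <<'E'
import cv2, numpy as np
t=cv2.imread("pics/top0.png"); s=cv2.imread("pics/scene0.png")
def c(i,x,y,w,h): return cv2.resize(i[y:y+h,x:x+w],(266,300),interpolation=cv2.INTER_CUBIC)
m=np.vstack([np.hstack([c(t,340,148,53,60),c(t,255,145,80,90),c(t,175,130,71,80)]),
 np.hstack([c(s,135,190,62,70),c(s,225,205,89,100),c(s,305,250,89,100)])])
cv2.imwrite("pics/mosaic.png",m)
E
```

```text
(no output)
```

View pics/mosaic.png

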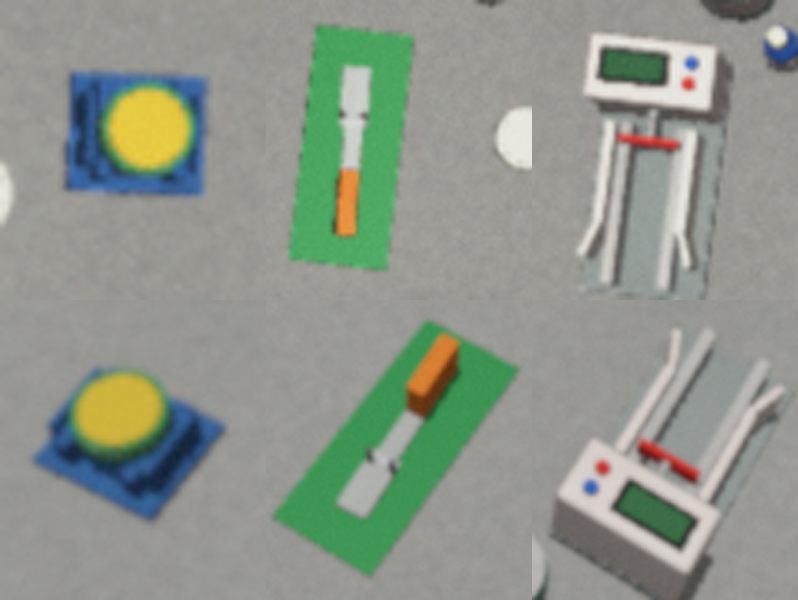

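The crops confirm the choices. The blue stand carries the yellow-lidded green tin, and its long base side runs along the image columns, so its rails run along world x. The lifter's blade points to +x, and the white meter's mouth opens towards the robot. Next I'll fit models to the silhouettes.

```bash
cat > fit.py <<'E'
import cv2, numpy as np
from scipy.optimize import minimize
S=4
def proj(info,P):
    T=np.array(info["pose"]);K=np.array(info["K"])
    c=(np.asarray(P,float)-T[:3,3])@T[:3,:3]; c=c*[1,-1,-1]
    p=c@K.T; return p[:,:2]/p[:,2:]
def box(x0,x1,y0,y1,z0,z1): return np.array([[x,y,z] for x in(x0,x1) for y in(y0,y1) for z in(z0,z1)],float)
def cyl(r,z0,z1,n=48):
    a=np.linspace(0,2*np.pi,n,endpoint=False); return np.array([[r*np.cos(t),r*np.sin(t),z] for t in a for z in(z0,z1)])
def place(p,V):
    t=np.radians(p[2]);c,s=np.cos(t),np.sin(t)
    return V@np.array([[c,s,0],[-s,c,0],[0,0,1]])+[p[0],p[1],0]
def render(info,p,parts):
    m=np.zeros((420*S,560*S),np.uint8)
    for V in parts:
        u=(proj(info,place(p,V))+.5)*S-.5
        h=cv2.convexHull(np.round(u*16).astype(np.int32)); cv2.fillConvexPoly(m,h,1,cv2.LINE_8,4)
    return cv2.resize(m.astype(np.float32),(560,420),interpolation=cv2.INTER_AREA)
def fit(infos,masks,p0,parts,yaw=True):
    f=lambda q:sum(np.abs(cv2.GaussianBlur(render(i,[q[0],q[1],q[2] if yaw else 0],parts)-m.astype(np.float32),(0,0),1)**2).sum() for i,m in zip(infos,masks))
    best=None
    for st in(15,4,2):
        n=3 if yaw else 2; x=np.array(p0[:n],float)
        sim=np.vstack([x]+[x+np.eye(n)[k]*(st if k<2 else st/2) for k in range(n)])
        r=minimize(f,x,method="Nelder-Mead",options=dict(initial_simplex=sim,xatol=.05,fatol=.02)); p0=r.x
    return np.round(r.x,2),round(r.fun,1)
def pix2world(info,uv,z):
    T=np.array(info["pose"]);K=np.array(info["K"])
    d=np.linalg.inv(K)@[uv[0],uv[1],1]; d=T[:3,:3]@(d*[1,-1,-1]); return T[:3,3]+d*(z-T[2,3])/d[2]
LIFT=[box(-32,32,-9,9,3,45),box(32,79,-9,9,0,3),box(79,139,-14,14,0,3),box(86,92,8,14,3,18),box(86,92,-14,-8,3,18)]
E
cat > m1.py <<'E'
from plant import robot
from fit import *
I={};H={};M={}
for c in("top","scene"):
    im=robot.camera(c);I[c]=robot.camera_info(c);H[c]=cv2.cvtColor(im,cv2.COLOR_RGB2HSV).astype(int)
    d=robot.masks_of("meter",c)
    for k in d: print(c,"meter",k["score"],np.round(k["location"]),k["region"].sum())
    tgt=np.array([208,172] if c=="top" else [354,308]); M[c]=min(d,key=lambda k:np.hypot(*(k["location"]-tgt)))["region"]
def win(m,x0,x1,y0,y1):
    o=np.zeros_like(m);o[y0:y1,x0:x1]=m[y0:y1,x0:x1];return o
W=dict(top=dict(stand=(350,386,158,192),mat=(258,303,148,230)),scene=dict(stand=(138,190,198,244),mat=(224,312,208,298)))
def masks(name):
    r=[]
    for c in("top","scene"):
        h,s,v=H[c][...,0],H[c][...,1],H[c][...,2]; 
        if name=="stand": r.append(win(s>90,*W[c]["stand"]))
        if name=="tin": r.append(win((s>90)&(h<85)&(h>18),*W[c]["stand"]))
        if name in("mat","lifter"):
            g=win((s>90)&(h>45)&(h<90),*W[c]["mat"]); n,l,st,_=cv2.connectedComponentsWithStats(g.astype(np.uint8)); g=l==1+np.argmax(st[1:,4])
            hull=cv2.fillConvexPoly(np.zeros(g.shape,np.uint8),cv2.convexHull(np.argwhere(g)[:,::-1].astype(np.int32)),1)>0
            o=win((s>120)&(h<18),*W[c]["mat"])
            if name=="mat": r.append(hull)
            else:
                inn=cv2.erode(hull.astype(np.uint8),np.ones((3,3)))>0; r.append((inn&~g)|o)
        if name=="meter": r.append(M[c])
    return r
w0=lambda uv,z:pix2world(I["top"],uv,z)
mw=lambda b:[box(-70,148,-55,55,0,10),box(92,148,-b,b,10,85)]
lm=[V+[0,0,3] for V in LIFT]
P=dict(stand=(w0((368,175),6),[box(-40,40,-45,45,0,6)]+[box(-32,32,s*38-5,s*38+5,0,30) for s in(-1,1)]),
 tin=(w0((370,173),39),[cyl(30,25,39)]),mat=(w0((281,190),3),[box(-120,120,-50,50,0,3)]),
 lifter=(w0((280,205),20),lm),meter=(w0((207,180),10),mw(52)))
for n,(p,parts) in P.items():
    p=[p[0],p[1],-5 if n!="stand" else 0]; ms=masks(n)
    if n=="stand": # tin included in silhouette
        parts=parts+[cyl(30,25,39)]
    ii=[I["top"],I["scene"]]
    print(n,[int(m.sum()) for m in ms],"both",*fit(ii,ms,p,parts,n!="tin"),"top",*fit(ii[:1],ms[:1],p,parts,n!="tin"),"scene",*fit(ii[1:],ms[1:],p,parts,n!="tin"))
E
python3 m1.py
```

```text
top meter 0.92 [207. 172.] 2342
top meter 0.68 [176. 283.] 2311
scene meter 0.93 [436. 207.] 2821
scene meter 0.6 [353. 309.] 3998
scene meter 0.47 [270. 247.] 625
stand [620, 861] both [ 599.28 -280.55   -4.17] 83.9 top [ 598.88 -281.43   -4.74] 14.3 scene [ 599.21 -280.57   -4.14] 69.1
tin [274, 367] both [ 598.09 -284.43] 15.0 top [ 597.44 -284.42] 1.9 scene [ 598.57 -283.45] 11.8
mat [2129, 3091] both [559.28   9.03  -8.42] 20.1 top [559.6    8.42  -8.39] 3.2 scene [559.3    9.16  -8.4 ] 15.0
lifter [390, 726] both [502.57  13.52  -5.27] 16.6 top [501.37  13.49  -5.54] 5.7 scene [503.28  13.98  -5.53] 10.0
meter [2342, 3998] both [568.65 258.37  -8.73] 52.2 top [568.78 256.09  -8.32] 10.9 scene [567.74 259.36  -8.87] 21.8
```

The two cameras agree to within 1–3 mm. Next: grasp the lifter, raise it, and check its pose in the hand by camera, which also ties the cameras to the robot frame.

```bash
cat > h.py <<'E'
from plant import robot
from fit import *
from scipy.spatial.transform import Rotation as Ro
import warnings; warnings.filterwarnings("ignore")
np.set_printoptions(precision=2,suppress=True)
SG=1
def ori(yaw,sg=None):
    sg=sg or SG; t=np.radians(yaw); x=np.array([0,0,-1.]); z=sg*np.array([-np.sin(t),np.cos(t),0])
    return Ro.from_matrix(np.c_[x,np.cross(z,x),z]).as_euler('xyz',degrees=True)
def st(m=""):
    s=robot.sense(); print(m,"t%.1f"%s["clock"],s["eef_pos"],"F",s["ft_force"],"w%.1f"%s["width"]); return s
def off(p,yaw,dx,dy=0):
    t=np.radians(yaw); return np.array([p[0]+dx*np.cos(t)-dy*np.sin(t),p[1]+dx*np.sin(t)+dy*np.cos(t)])
def F(n=10):
    a=[]
    for _ in range(n): robot.wait(.02); a.append(robot.sense()["ft_force"])
    return np.mean(a,0)
E
python3 - <<'E'
from h import *
for sg in(1,-1):
    for p,y in(([502.5,13.6,27],-5.4),([480,-275,60],-4.4),([420,280,80],-8.6),([500,260,60],-8.6)):
        print(sg,p,robot.ik(p,ori(y,sg)))
E
```

```text
1 [502.5, 13.6, 27] [ -1.91  36.12 120.05  -0.    23.82 -86.51]
1 [480, -275, 60] [ -32.95   35.03  112.74   -0.     32.23 -118.55]
1 [420, 280, 80] [ 30.25  30.6  118.57  -0.    30.83 -51.15]
1 [500, 260, 60] [ 24.39  35.56 111.35  -0.    33.09 -57.01]
-1 [502.5, 13.6, 27] [ -1.91  36.12 120.05  -0.    23.82  93.49]
-1 [480, -275, 60] [-32.95  35.03 112.74  -0.    32.23  61.45]
-1 [420, 280, 80] [ 30.25  30.6  118.57  -0.    30.83 128.85]
-1 [500, 260, 60] [ 24.39  35.56 111.35  -0.    33.09 122.99]
```

```bash
python3 - <<'E'
from h import *
y=-5.4; p=[502.5,13.6]
robot.move_pose([*p,110],ori(y)); st("above")
robot.move_straight([*p,27],rate=120,force_limit=15)
st("down"); robot.move_gripper(10,90); st("grip")
robot.move_straight([*p,30+60],rate=100); robot.wait(.2); s=st("lift")
for c in("top","scene"): cv2.imwrite(f"pics/{c}1.png",robot.camera(c)[:,:,::-1])
E
python3 - <<'E'
import cv2,numpy as np
from h import *
t=cv2.imread("pics/top1.png");s=cv2.imread("pics/scene1.png")
# overlay predicted lifter
for im,c in((t,"top"),(s,"scene")):
    pass
def ov(im,c,x,y,w,h):
    k=6; o=cv2.resize(im[y:y+h,x:x+w],None,fx=400/w,fy=500/h,interpolation=cv2.INTER_CUBIC)
    for V in LIFT:
        V=V+[0,0,66]; u=proj(robot.camera_info(c),place([502.5,13.6,-5.4],V)); u=(u+.5-[x,y])*[400/w,500/h]
        cv2.polylines(o,[cv2.convexHull(u.astype(np.float32)).astype(np.int32)],True,(255,0,255),1)
    return o
cv2.imwrite("pics/m2.png",np.hstack([ov(t,"top",250,130,80,100),ov(s,"scene",220,180,96,120)]))
E
```

```text
above t3.8 [502.78  13.03 110.11] F [ 0.34 -0.17 -0.34] w85.2
down t4.6 [502.78  13.51  27.36] F [ 0.23 -0.3   0.54] w85.6
grip t5.2 [502.63  13.61  27.39] F [-2.11  0.33  8.75] w16.9
lift t6.2 [502.1   13.59  89.39] F [ 0.99 -0.27 -0.65] w16.9
```

View pics/m2.png

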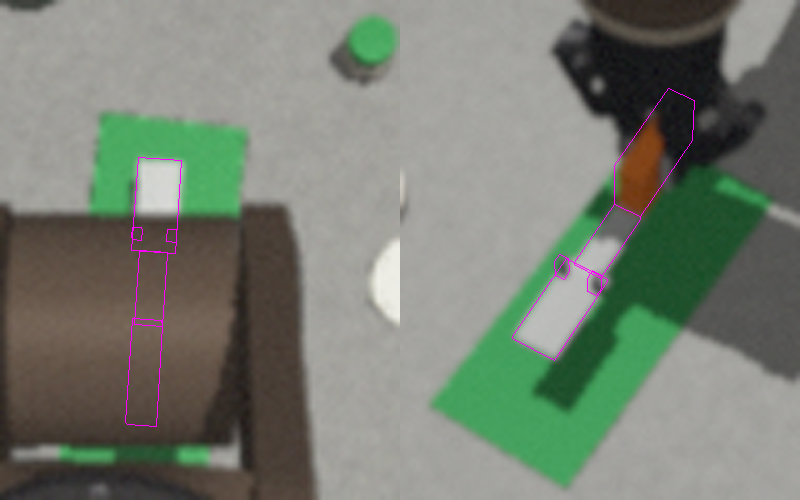

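The lifter is held level, and its predicted outline matches both pictures to about 1 mm (blade tip at roughly (160,158) left and (555,358) right). So the camera and robot frames agree. Next I'll slide it under the tin.

```bash
python3 - <<'E'
from h import *
y=-4.4; c=off([599.1,-281.0],y,0,-2.5); t=np.radians(y)
d=(598-c[0])*np.cos(t)+(-284-c[1])*np.sin(t); seat=off(c,y,d)   # tin projected on line
H=lambda s:off(seat,y,s-120)
print("seat",seat)
robot.move_pose([*H(-80),100],ori(y)); 
robot.move_straight([*H(-80),41.3],rate=120); st("low")
robot.move_straight([*H(-8),41.3],rate=70,force_limit=6)
r=robot.move_straight([*H(2),41.3],rate=20,force_limit=6); robot.wait(.2); st("in %s"%r)
for k in("top","scene"): cv2.imwrite(f"pics/{k}2.png",robot.camera(k)[:,:,::-1])
a=cv2.imread("pics/scene2.png")[170:260,100:220];b=cv2.imread("pics/top2.png")[140:230,310:430]
cv2.imwrite("pics/m3.png",np.vstack([cv2.resize(a,None,fx=3.3,fy=3.3,interpolation=2),cv2.resize(b,None,fx=3.3,fy=3.3,interpolation=2)]))
E
```

```text
seat [ 598.04 -283.43]
low t8.1 [ 398.92 -267.72   41.43] F [-0.08  0.23 -0.8 ] w17.1
in False t10.1 [ 480.3  -274.34   41.28] F [-0.23  0.36 -1.63] w17.4
```

View pics/m3.png

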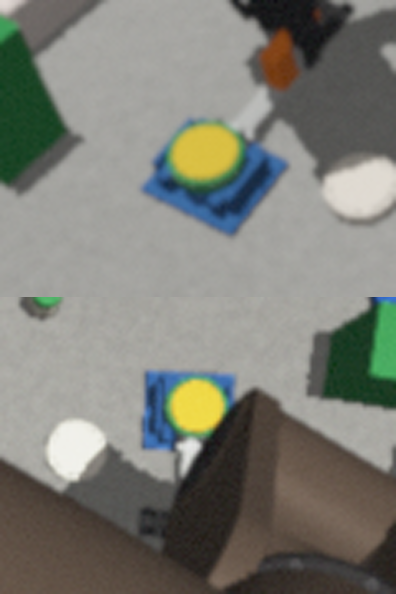

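The blade is under the tin, with the tin level on its rails (about (205,155) in the scene crop). Next I'll lift and check.

```bash
python3 - <<'E'
from h import *
f0=F(); p=robot.sense()["eef_pos"]; 
robot.move_straight([480.2,-274.4,52],rate=15)
robot.move_straight([480.2,-274.4,110],rate=50); robot.wait(.1)
f1=F(); s=st("up"); print("dF",f1-f0)
L=[V+[0,0,s["eef_pos"][2]-24.3] for V in LIFT]; P=[s["eef_pos"][0],s["eef_pos"][1],-4.4]
seat=off(P,-4.4,120); O=[]
for k in("top","scene"):
    im=robot.camera(k); I=robot.camera_info(k); h=cv2.cvtColor(im,cv2.COLOR_RGB2HSV).astype(int)
    z=s["eef_pos"][2]-24.3+3; c=proj(I,[[*seat,z+7]])[0].astype(int)
    m=(h[...,1]>90)&(h[...,0]>18)&(h[...,0]<85); w=np.zeros_like(m); w[c[1]-26:c[1]+26,c[0]-26:c[0]+26]=1; m&=w
    n,l,stt,_=cv2.connectedComponentsWithStats(m.astype(np.uint8)); m=l==l[c[1],c[0]]
    print(k,fit([I],[m],[*seat,0],[cyl(30,z,z+14)],False),"seat",seat)
    O.append(cv2.resize(im[c[1]-50:c[1]+50,c[0]-50:c[0]+50,::-1],(400,400),interpolation=2))
cv2.imwrite("pics/m4.png",np.hstack(O))
E
```

```text
up t12.8 [ 480.1  -274.35  109.8 ] F [ 0.32 -0.69 -3.16] w16.9
dF [ 0.18 -0.04 -0.48]
top (array([ 599.21, -283.94]), np.float64(7.6)) seat [ 599.75 -283.56]
scene (array([ 599.88, -283.68]), np.float64(16.5)) seat [ 599.75 -283.56]
```

View pics/m4.png

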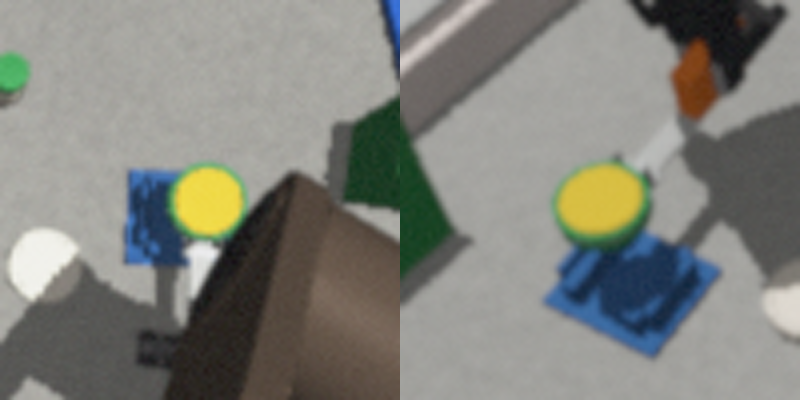

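The tin is seated within 1 mm, level and against the pins. Before carrying it, I'll check the meter pose with an overlay on the first pictures.

```bash
python3 - <<'E'
from h import *
P=[568.4,258,-8.6]; O=[]
for k,(x,y,w,h) in(("top",(178,132,60,84)),("scene",(300,250,100,100))):
    im=cv2.imread(f"pics/{k}0.png"); I=robot.camera_info(k)
    hs=cv2.cvtColor(im,cv2.COLOR_BGR2HSV).astype(int); m=((hs[...,0]<8)|(hs[...,0]>172))&(hs[...,1]>130)&(hs[...,2]>90)
    xy=np.zeros(m.shape,bool); xy[y:y+h,x:x+w]=1; m&=xy; n,l,stt,cc=cv2.connectedComponentsWithStats(m.astype(np.uint8)); j=1+np.argmax(stt[1:,4]); 
    def res(q):
        R=render(I,[*off(P,P[2],q[0],q[1]),P[2]],[box(0,5,-26,26,42,58)]); return (cv2.GaussianBlur(R-(l==j).astype(np.float32),(0,0),1)**2).sum()
    r=min((minimize(res,[a,0],method="Nelder-Mead",options=dict(initial_simplex=[[a,0],[a+6,0],[a,5]])) for a in(35,50,65)),key=lambda r:r.fun)
    print(k,"red",stt[j],"stop x,y in meter",r.x,r.fun)
    sx,sy=400/w,560/h; o=cv2.resize(im[y:y+h,x:x+w],(400,560),interpolation=2)
    for V in [box(-70,148,-55,55,0,10),box(-62,80,20,30,40,40),box(-62,80,-30,-20,40,40),box(r.x[0],r.x[0]+5,-26,26,42,58)]:
        u=(proj(I,place(P,V))+.5-[x,y])*[sx,sy]; cv2.polylines(o,[cv2.convexHull(u.astype(np.float32)).astype(np.int32)],True,(255,0,255),1)
    O.append(o)
cv2.imwrite("pics/m5.png",np.hstack(O))
E
```

```text
top red [198 166  16   4  33] stop x,y in meter [61.02  0.64] 0.9764133095741272
scene red [341 297  19  13  68] stop x,y in meter [60.9  -0.35] 16.14006233215332
```

View pics/m5.png

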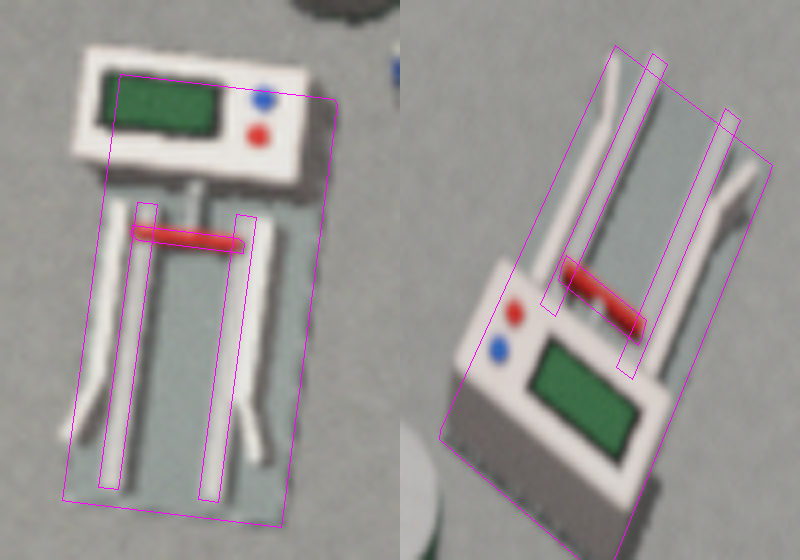

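The overlay fits the meter within about 1 mm, and the stop face shows near meter x = 61. Next I'll carry the tin slowly and set it on the rails.

```bash
python3 - <<'E'
from h import *
P=[568.4,258];y=-8.6
H=lambda s:off(P,y,s-120)   # TCP for seat at meter x = s
robot.move_straight([*H(-34),112],ori(y),rate=115); st("over")
robot.move_straight([*H(-34),68],rate=50)
robot.move_straight([*H(-34),58.3],rate=12); robot.wait(.2); s=st("set")
pz=s["eef_pos"]; seat=off(pz,y,120)
for k in("top","scene"):
    im=robot.camera(k); I=robot.camera_info(k); h=cv2.cvtColor(im,cv2.COLOR_RGB2HSV).astype(int)
    c=proj(I,[[*seat,47]])[0].astype(int)
    m=(h[...,1]>90)&(h[...,0]>18)&(h[...,0]<85); w=np.zeros_like(m); w[c[1]-22:c[1]+22,c[0]-22:c[0]+22]=1; m&=w
    n,l,_,_=cv2.connectedComponentsWithStats(m.astype(np.uint8)); m=l==l[c[1],c[0]]
    print(k,fit([I],[m],[*seat,0],[cyl(30,40,54)],False),"seat",seat)
    cv2.imwrite(f"pics/{k}3.png",cv2.resize(im[c[1]-50:c[1]+50,c[0]-50:c[0]+50,::-1],(400,400),interpolation=2))
cv2.imwrite("pics/m6.png",np.hstack([cv2.imread(f"pics/{k}3.png") for k in("top","scene")]))
E
```

```text
over t18.0 [416.16 280.94 112.  ] F [-0.77 -0.12 -2.44] w17.2
set t20.1 [416.14 281.05  58.35] F [-0.04  1.25 -1.27] w17.0
top (array([534.57, 263.  ]), np.float64(10.9)) seat [534.79 263.1 ]
scene (array([534.45, 263.76]), np.float64(22.2)) seat [534.79 263.1 ]
```

View pics/m6.png

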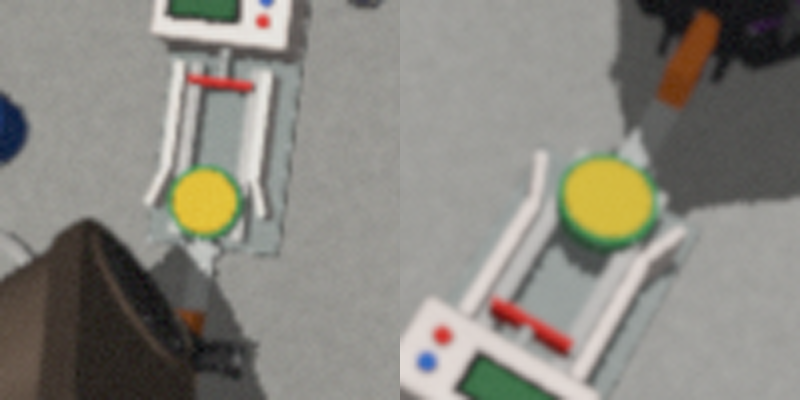

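The tin lies on the rails at the bay entry, centred at (205,203) in the top crop. Next I'll slide it in, feel for the stop and press.

```bash
cat > press.py <<'E'
from h import *
P=[568.4,258];y=-8.6; u=np.array([np.cos(np.radians(y)),np.sin(np.radians(y)),0])
H=lambda s:[*off(P,y,s-120),58.3]
f0=F(15)@u
robot.move_straight(H(20),rate=40); st("slid"); print("drag",F(8)@u-f0)
hit=robot.move_straight(H(46),rate=6,force_limit=4)
s=robot.sense(); x=(s["eef_pos"]-[*P,0])@u+120; fn=-(F(5)@u-f0); print("hit",hit,"x%.2f F%.2f t%.1f"%(x,fn,s["clock"]))
log=[];x_cmd=x;good=0
t0=robot.sense()["clock"]
while robot.sense()["clock"]-t0<9 and good<1.3 and hit:
    e=7.3-fn; ta=robot.sense()["clock"]
    if abs(e)>.6: x_cmd+=np.clip(e*.06,-.2,.12); robot.move_straight(H(x_cmd),rate=10)
    fn=-(F(6)@u-f0); dt=robot.sense()["clock"]-ta
    good=good+dt if 6<fn<8.3 else 0; log.append((round(x_cmd,2),round(fn,1),round(dt,2)))
print(log); st("end")
E
python3 press.py
```

```text
slid t22.0 [469.33 272.98  58.31] F [ 0.99 -0.53 -1.47] w17.3
drag 0.10677593100169658
hit True x31.37 F0.44 t24.3
[(np.float64(31.49), np.float64(0.4), 0.35), (np.float64(31.61), np.float64(1.0), 0.35), (np.float64(31.73), np.float64(2.7), 0.35), (np.float64(31.85), np.float64(4.4), 0.35), (np.float64(31.97), np.float64(5.0), 0.35), (np.float64(32.09), np.float64(5.7), 0.35), (np.float64(32.18), np.float64(6.1), 0.35), (np.float64(32.25), np.float64(6.9), 0.35), (np.float64(32.25), np.float64(7.0), 0.1), (np.float64(32.25), np.float64(6.6), 0.1), (np.float64(32.29), np.float64(6.7), 0.35), (np.float64(32.33), np.float64(7.3), 0.35)]
end t28.1 [481.12 271.02  58.23] F [-7.62  2.59  0.96] w17.3
```

Contact came at seat x ≈ 31.4, which matches the stop seen near 61, and it held at 6–7.3 N for 1.3 s. Next I'll withdraw and lay the lifter on its mat.

```bash
python3 - <<'E'
from h import *
P=[568.4,258];y=-8.6
H=lambda s,z=58.3:[*off(P,y,s-120),z]
robot.move_straight(H(28),rate=15); robot.move_straight(H(-78),rate=70); robot.move_straight(H(-80,110),rate=100)
ym=-8.4; q=off([559.35,9.0],ym,-53.5)
robot.move_straight([*q,100],ori(ym),rate=150)
robot.move_straight([*q,34],rate=80); r=robot.move_straight([*q,27.4],rate=12,force_limit=5); st("down %s"%r)
robot.move_gripper(85,60); st("open")
robot.move_straight([*q,130],rate=100)
robot.goto_joints([-70,27.5,91.5,0,61,-60]); st("away")
for k in("top","scene"): cv2.imwrite(f"pics/{k}4.png",robot.camera(k)[:,:,::-1])
E
sed -e 's/^P=dict.*/P=dict(/' -e '/^ tin=(w0/c\ tin=(w0((207,174),54),[cyl(30,40,54)]),mat=(w0((281,190),3),[box(-120,120,-50,50,0,3)]),' -e 's/stand=(350,386,158,192)/stand=(190,225,150,195)/;s/stand=(138,190,198,244)/stand=(325,375,262,310)/' -e 's/,meter=(w0.*/)/' m1.py > m2.py; python3 m2.py
python3 - <<'E'
import cv2,numpy as np
t=cv2.imread("pics/top4.png")[125:230,170:310];s=cv2.imread("pics/scene4.png")[200:350,225:400]
cv2.imwrite("pics/m7.png",np.hstack([cv2.resize(t,(400,300),interpolation=2),cv2.resize(s,(400,343),interpolation=2)[:300]]))
E
```

```text
down True t34.6 [506.36  16.83  27.38] F [-0.43  0.32  7.67] w16.8
open t35.2 [505.99  16.82  27.09] F [ 0.03 -0.3   0.32] w84.9
away t38.8 [ 251.31 -598.91  250.01] F [ 0.13 -0.41  0.14] w85.1
top meter 0.91 [177. 284.] 2317
top meter 0.76 [210. 169.] 2252
top meter 0.46 [280. 187.] 314
scene meter 0.61 [439. 207.] 2792
scene meter 0.55 [348. 309.] 3802
tin [264, 441] both [598.23 253.41] 55.7 top [599.07 253.15] 11.4 scene [596.7  253.79] 41.9
mat [2125, 3095] both [559.4    8.98  -8.41] 18.1 top [559.58   8.48  -8.41] 3.1 scene [559.24   9.16  -8.39] 13.6
lifter [393, 737] both [505.83  17.22  -8.54] 13.8 top [505.88  16.97  -8.6 ] 5.3 scene [506.36  17.44  -8.47] 7.6
```

View pics/m7.png

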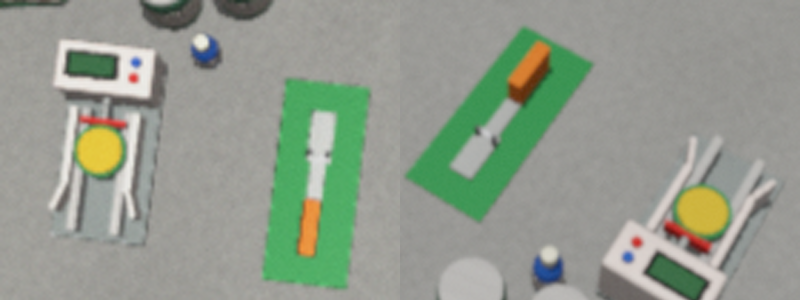

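View pics/top4.png

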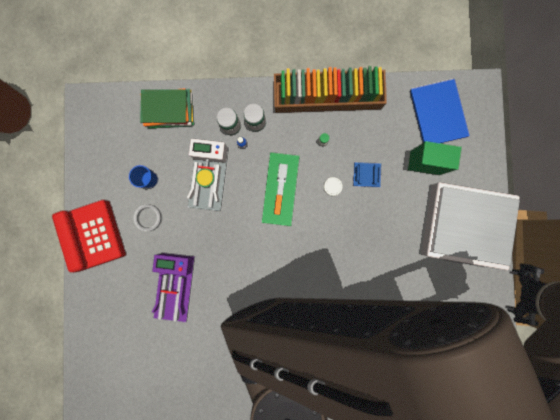

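```bash
python3 -c "
from plant import robot
robot.finish_job()"
```

```text
the job is handed in; nothing more can be done
```

The job is done and handed in, with the robot's clock at about 39 s of the 72 s allowed. I got no verdict back.

**What I did:** I gripped the lifter by its handle, slid the blade under the green tin and carried it level to the white meter. It went down on the rails at the bay entry, and I slid it in with the pins until it met the stop. I pressed there for about 1.3 s at 6–7.3 N, and no averaged reading was above 7.3 N. Then I backed the lifter out, laid it on its mat and moved the arm away.

**Last checks:**
- **Tin:** The top camera puts its centre at meter x ≈ 31.1 mm. The push ended in contact at about 31.4 mm, and the stop face shows at about 61 mm, so the tin (30 mm radius) lies against the stop to within about 0.5 mm.
- **Lifter:** It lies flat on its mat, within about 1 mm and 0.2° of the mat's middle.
- **Everything else:** Nothing else appears moved in the final top picture.

**Disagreements:**
- **Tin position:** The scene camera put the tin about 2 mm further from the stop. Its outline was probably spoiled by the meter's green display, so I went by the top camera.
- **Stop contact:** The first contact signal came early; the average just after it was only 0.4 N, and the force then built up over 0.8 mm of small steps.

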